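# Shorten the telescopic scraper and put it in the push-latch tool case

### The arm

A 6-joint arm with a two-finger parallel gripper is mounted at the origin on the work surface. World frame = base frame: x ahead of the robot, y to its left, z up, the work surface at z = 0. Lengths are in m, angles in rad, forces in N, time in s.
With the tool pointing down it reaches from about 0.35 to 0.775 m from the base axis. Payload 5.5 kg.
Tool frame: the origin (TCP) lies on the mounting face of the last link; the fingertips stand 173 mm ahead of it and the grasp point (between the pads) lies 155 mm ahead of it; z points along the fingers, y is the direction in which the jaws open and shut (so a half turn about z gives the same grasp; the last joint's range is limited). The gripper opens to 85 mm and grips with 20 to 120 N. Pads are 22 mm wide; open, the fingers measure 114 mm over their backs; the gripper's body (76 mm by 85 mm) begins 54 mm behind the grasp point. The pads swing forward as they close: fully open they stand 13 mm farther back than shut.
Start: joints at [1.097, 0.313, 0.046, 1.304, 0, 1.431], TCP at [0.188, 0.543, 0.405] pointing down, gripper open.
Joint ranges: [-2.76, 2.76], [-0.86, 1.69], [-1.03, 1.26], [-2.2, 2.34], [-1.47, 1.5], [-3.14, 3.14]. Speed limits (rad/s): [2.57, 2.57, 3.14, 3.14, 3.14, 3.14].

### API

Orientations are given as a unit quaternion [w, x, y, z].
In Python, from workcell import * gives the robot as it stands. The module is installed in compiled form; this text tells all that it offers.
- The arm moves only by the shell command python3 -m crank 'ROWS' [FORCE]. ROWS is JSON, a list of rows, each a list of 7 numbers: the shift along the tool's x, y, z in mm, then the turn, a rotation vector about the tool's x, y, z in degrees, then the opening, from 0 (shut) to 1 (fully open). A call has exactly 8 rows; each row shifts and turns the commanded pose from where the row before left it, along the tool's axes as they then stand; what a row does not reach is not made up. A row lasts 1/8 s, in which the tool goes at most 62.5 mm and 10.7 degrees, less where a joint would pass 70% of its speed; a pose out of reach is approached as far as the arm can. A call with a gripper value outside its range is refused whole. The fingers move at their own pace and stop on an object; FORCE is the grip in N (left out, the last holds). Time passes only in rows, so rows that do not move let the fingers close, or fill a call up. It gives the time, the measured TCP pose, the force and the opening at its end, in the units of the state.
- get_state(): the state, without advancing time (a new reading comes with each control period).
- read_camera(name): name is "scene" or "top" or "wrist"; returns the picture (384x512x3 uint8, blue, green, red); there is no depth.
- calibration(name): a dict with "fx", "fy", "cx", "cy" (pixels), "k1" (the pictures are not rectified: a ray, as slopes to the right and down, at radius r is drawn at 1 + k1 r^2 times it, then the intrinsics apply), "extrinsics" (4x4, takes a point from world to camera coordinates). Camera axes: x right, y down, z forward; pixel columns grow to the right and rows downward; lengths in m; the calibration is good to about 2 mm. A picture is of the moment at which its call begins: read the wrist's pose just before it. calibration takes no time and is no camera call; for the wrist camera it gives the pose at the moment of the call.
- hand_in(): hands the job in, once; it reports no verdict.
The state is a dict: "clock": time; "joint_pos": joint angles; "qvel": joint speeds; "tau": joint torques, N m; "tcp_pos": TCP position; "orientation": TCP orientation; "wrist_force": force on the tool from outside, world axes, zero at the start; "ft_torque": the same for the moment, N m; "finger_gap": finger opening in m.
Only numpy, scipy, OpenCV 4.12 (cv2) and the standard library are available. Lean on these libraries where they do the work, as an engineer would, in place of code of your own. Each camera call takes 0.05 s, during which the arm holds its last target.

### The job

The telescopic scraper on the steel shelf is one hole too long for the black tool case. Squeeze the button on its collar and push the tube in (the shelf's back-stop strip is there to brace the blade guard against) until it is fully home and the button springs back out at the next hole. Press the case's latch paddle so that the lid springs open, lay the shortened scraper flat on the floor of the case, leave the lid open, and do not shift the jar, the saucer or the spoon rest.

Things in the scene. Friction and masses are not known exactly. Their poses are not given: they have to be found in the camera images.
- scraper: Telescopic scraper lying loose on the shelf (200 g in all). Origin on its underside below the collar's middle; x along the tool towards the blade, z up; the tool's axis is 16 mm above the underside. Extended it reaches from x -105 to +105 mm, shortened from -105 to +65 (centre of mass then near x -20)
- collar (a point): Middle of the black collar block (32 mm along the tool, 34 across, 32 high), on the tool's axis. A 12 mm steel tube leaves it at x +16 and carries the head
- grip (a point): Point on the axis in the grey ribbed grip (28 x 28 mm, from x -99 to -16), 45 mm behind the collar's middle
- butt_end (a point): Rear end of the scraper, on its axis (black butt 32 x 32 mm, 12 mm long)
- guard_front (a point): Middle of the black blade guard's front face (guard 64 mm wide across the tool, 20 mm thick); it moves with the tube. Behind it a grey 58 mm blade holder and a 21 mm ferrule that meets the collar when the tube is home
- button_face (a point): Centre of the outer face of the grey release button, 18 x 17 mm, on the +y side of the collar at axis height; at rest it stands 7 mm proud of the collar (41 mm over both), pressed home 1 mm. Squeezing it and the opposite collar face between the fingers presses it
- release (a joint): Button travel, 0 (out) to 0.006 m (home); spring 3 N at 0, 6.6 N at full travel. Beyond about 4.5 mm its tooth is clear and the tube can slide; between two holes it stays about 4 mm in; it springs back to 0 when the tooth finds a hole
- rod (a joint): How far the tube is pushed into the grip: 0 = extended (first hole, as at the start), 0.040 m = next hole, stop at 0.0405 m with the ferrule on the collar. About 3 N of sliding friction. Locked (within 1 mm) while the button is out
- backstop: Galvanised steel strip fixed along the back of the shelf, 800 mm long and 55 mm high, with a flat vertical face towards the robot. Origin at the foot of that face, mid-length, on the shelf; its x axis points away from the robot, square to the face
- case: Black plastic tool case fixed on the shelf, 238 x 132 x 70 mm closed. Origin on its underside below the compartment's middle; x points from latch to lid hinge, z up. Compartment: x -93 to +93, y -62 to +62, floor z 5, rim z 60 mm. Latch housing in front, x -136 to -93, with cheeks up to z 68 mm beside the paddle
- paddle (a point): Top of the raised inner end of the grey ribbed latch paddle (20 mm along the case, 48 mm across, sloping up towards the lid), at case x -116, z 79 mm. It is pressed straight down: about 2.5 N to start, 6 N at full travel (about 4 mm here); the lid is let go at about 2.5 mm
- latch (a joint): Paddle angle, 0 at rest to 0.25 rad pressed; springs back
- lid (a joint): Lid angle, 0 closed, 2.5 rad fully open (leaning back beyond upright). Hinged at case x +97, z 60 mm; held by the latch, and when let go its spring swings it right open once nothing is in its way
- lid_edge (a point): Middle of the lid's front (latch side) top edge, 207 mm from the hinge
- crate: Yellow slatted plastic crate, 240 x 150 x 105 mm, fixed, with two terracotta pots in it; origin under its centre. It and the case may be on either side
- jar: Glass jar with a dull metal twist cap, 84 mm diameter, 125 mm high, loose; origin under its centre. Leave alone
- saucer: Grey planter saucer, 132 mm diameter, 24 mm high, loose; origin under its centre. Leave alone
- spoon_rest: Wooden spoon rest, 85 x 200 x 18 mm, loose, near the left edge; origin on its underside. Leave alone
Mind the look-alikes: they are no part of the job. What is meant by the scraper is not yellow, and is the larger of those in its own colour.

How it is judged:
At the end, for the whole second after the job is handed in: Tube in its next hole (over 37 mm in), button out again (under 1.5 mm in); both ends of the scraper's axis inside the compartment, under 40 mm above the case's underside; scraper at rest; lid open past upright (over 1.6 rad) (value of joint rod above 0.037 m and value of joint release below 0.0015 m and value of joint lid above 1.6 rad and x of butt_end in the frame of case between -0.095 and 0.095 m and y of butt_end in the frame of case between -0.064 and 0.064 m and z of each of butt_end, guard_front in the frame of case below 0.04 m and x of guard_front in the frame of case between -0.095 and 0.095 m and y of guard_front in the frame of case between -0.064 and 0.064 m and linear speed of scraper below 0.02 m/s); the robot touches nothing.
It fails at once if the jar is shifted or tipped (more than 25 mm) (distance of jar from where it was at the start of the episode above 0.025 m).
It fails at once if the saucer is shifted (more than 25 mm) (distance of saucer from where it was at the start of the episode above 0.025 m).
It fails at once if the spoon rest is shifted (more than 25 mm) (distance of spoon_rest from where it was at the start of the episode above 0.025 m).
It also fails if it takes over 69 s, if anything falls off the work surface, if the arm or the gripper's body presses on something with over 40 N, if the wrist force passes 120 N, or if a joint passes its speed limit or range.

## Working session

There is one attempt and no reset: what is moved stays moved. The work goes in short steps, Python scripts to look and compute and a shell command to move; the robot and the scene stay as the last step left them, time stands still between calls to the robot, and variables do not carry over. Pictures are saved under pics/ and viewed, and the job is handed in when it is done.

```bash
mkdir -p pics; python3 - <<'E'
from workcell import *
import cv2
print(get_state())
for n in("scene","top","wrist"):
    cv2.imwrite(f"pics/{n}0.png",read_camera(n)); c=calibration(n); print(n,c)
E
```

```text
{'clock': 0.0, 'joint_pos': array([ 1.09738688e+00,  3.14002144e-01,  4.49824168e-02,  1.30365454e+00,
       -1.62015759e-05,  1.43119239e+00]), 'qvel': array([ 0.00128461,  0.00073153, -0.00166157,  0.00260274,  0.0013303 ,
        0.00122008]), 'tau': array([ 8.26597193e-05, -4.80629396e+01,  2.98531812e+01,  1.91420614e-02,
       -1.43661196e-04,  1.83598246e-05]), 'tcp_pos': array([0.18830955, 0.54306717, 0.40380903]), 'orientation': array([-2.75592546e-04,  1.66128860e-01,  9.86103605e-01, -8.97653251e-04]), 'wrist_force': array([ 1.03970244, -0.0366148 ,  0.09442894]), 'ft_torque': array([-0.01169743,  0.01173345, -0.02970283]), 'finger_gap': 0.08549891374839166}
scene {'fx': 494.73329499391025, 'fy': 494.73329499391025, 'cx': 261.3029138974545, 'cy': 186.2297016704851, 'k1': -0.0989757263020654, 'extrinsics': array([[ 4.94200491e-01,  8.69347058e-01, -1.25227928e-03,
        -2.71347064e-01],
       [ 7.08036492e-01, -4.03334749e-01, -5.79659732e-01,
        -3.45211646e-01],
       [-5.04430571e-01,  2.85581465e-01, -8.14857672e-01,
         1.90390609e+00],
       [ 0.0000
[... 165 characters left out ...]
325761605217, 'k1': -0.055602764926552334, 'extrinsics': array([[ 0.00936314, -0.99970555,  0.02238624, -0.0228807 ],
       [-0.99328665, -0.01187971, -0.11506743,  0.56525949],
       [ 0.11529949, -0.02115856, -0.9931054 ,  1.11826774],
       [ 0.        ,  0.        ,  0.        ,  1.        ]])}
wrist {'fx': 298.9494930551054, 'fy': 298.9494930551054, 'cx': 251.32183719373114, 'cy': 187.95545496553987, 'k1': -0.029618963190777465, 'extrinsics': array([[ 0.32668551,  0.945131  , -0.00199555, -0.57402241],
       [ 0.90110115, -0.31082821,  0.30232853, -0.03989906],
       [ 0.28511979, -0.10056454, -0.9532017 ,  0.38007311],
       [ 0.        ,  0.        ,  0.        ,  1.        ]])}
```

View pics/scene0.png

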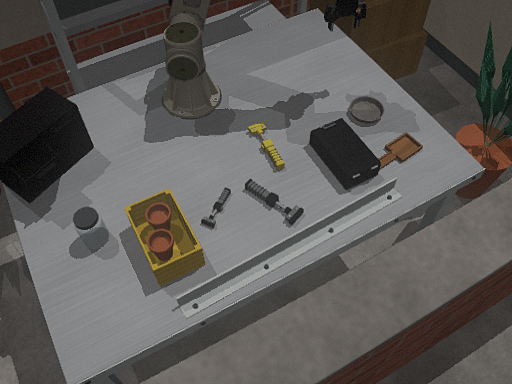

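View pics/top0.png

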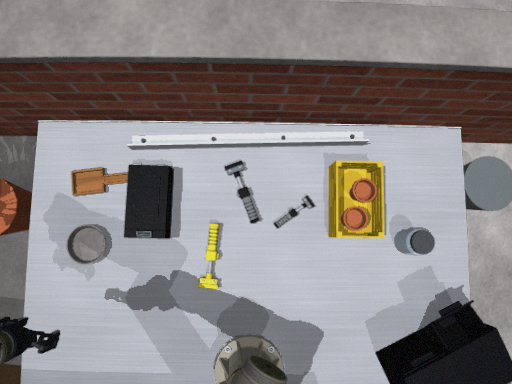

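View pics/wrist0.png

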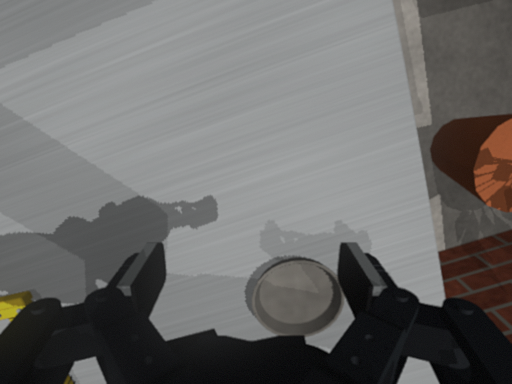

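Candidates (top view): yellow one at (210,255), which is out for being yellow; small grey at (295,212); large grey at (240,190). The large grey one fits "not yellow, larger in its own colour". Next I'll check it in an enlarged crop.

```bash
cat > h.py <<'E'
import numpy as np, cv2
from workcell import *
from scipy.spatial.transform import Rotation as R
def K(c): return np.array([[c['fx'],0,c['cx']],[0,c['fy'],c['cy']],[0,0,1.]])
def D(c): return np.array([c['k1'],0,0,0,0.])
def ray(c,px):
    p=cv2.undistortPoints(np.array(px,float).reshape(-1,1,2),K(c),D(c)).reshape(-1,2)
    E=c['extrinsics'];Rm=E[:3,:3];o=-Rm.T@E[:3,3]
    return o,np.c_[p,np.ones(len(p))]@Rm
def onz(c,px,z):
    o,d=ray(c,px); return o+d*((z-o[2])/d[:,2])[:,None]
def proj(c,P):
    E=c['extrinsics']; return cv2.projectPoints(np.array(P,float).reshape(-1,1,3),cv2.Rodrigues(E[:3,:3])[0],E[:3,3],K(c),D(c))[0].reshape(-1,2)
def state():
    s=get_state(); q=s['orientation'];return s,R.from_quat([q[1],q[2],q[3],q[0]]).as_matrix()
E
python3 - <<'E'
import cv2
t=cv2.imread('pics/top0.png')
cv2.imwrite('pics/t_crop.png',cv2.resize(t[150:235,110:320],None,fx=3.8,fy=3.8,interpolation=2))
s=cv2.imread('pics/scene0.png')
cv2.imwrite('pics/s_crop.png',cv2.resize(s[110:230,190:400],None,fx=3.8,fy=3.8,interpolation=2))
E
```

```text
(no output)
```

View pics/t_crop.png

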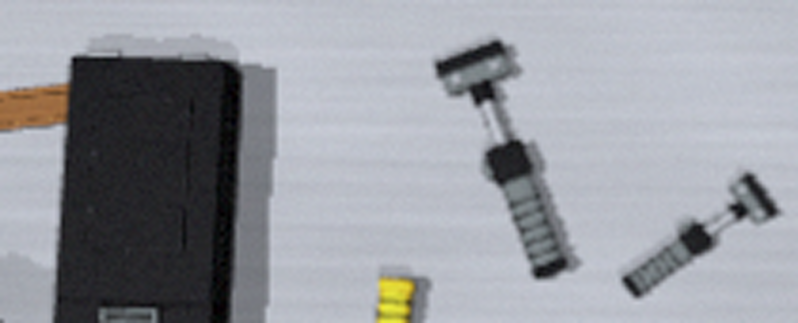

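View pics/s_crop.png

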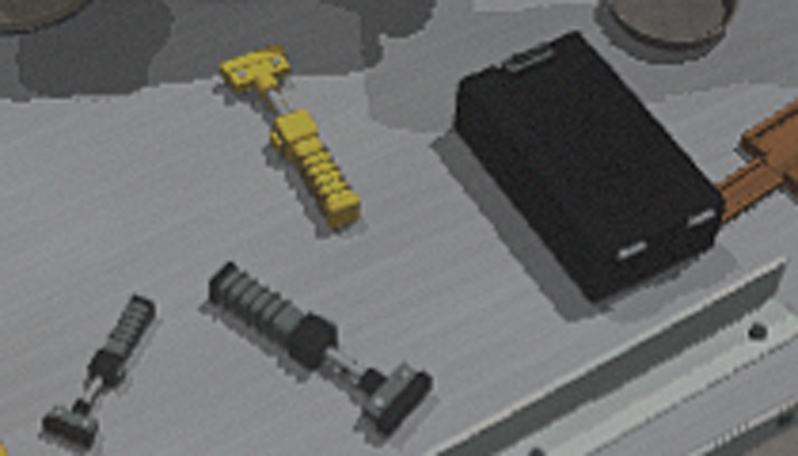

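The large grey scraper is confirmed: top view collar at about (243,192), guard (235,166), butt (254,222). It is clearly bigger than the small grey one at (295,212). The black case's latch is towards the robot at (144,234). Next I'll measure these points.

```bash
python3 - <<'E'
from h import *
t=cv2.imread('pics/top0.png');c=calibration('top')
m=(t.max(2)<60).astype(np.uint8)
m[:, :115]=0
n,l,st,ce=cv2.connectedComponentsWithStats(m[:250,:320])
for i in range(1,n):
    if st[i,4]>15:print(st[i],ce[i])
i=1+np.argmax(st[1:,4]); 
k=(l==i).astype(np.uint8); cn=max(cv2.findContours(k,0,1)[0],key=cv2.contourArea)
r=cv2.minAreaRect(cn); print(r); b=cv2.boxPoints(r); print('case@70',b,onz(c,b,.07))
# case from scene: hinge etc.
# scraper pts
print('guard front/collar/butt', onz(c,[[234.5,163],[243.5,192],[254.5,221.5]],.026))
g=t[:,:,:].max(2)
hs=t.max(2).astype(int)-t.min(2)
# whole tool mask: dark
m2=np.zeros_like(m0:=(g<150).astype(np.uint8)); m2[155:230,220:266]=m0[155:230,220:266]
ys,xs=np.nonzero(m2);P=onz(c,np.c_[xs,ys],.02);print(len(xs))
mu=P[:,:2].mean(0);u,s,v=np.linalg.svd(P[:,:2]-mu);print(mu,v,s)
# backstop top edge front
print('strip',onz(c,[[132,146],[250,144],[369,142]],.0), onz(c,[[132,137],[366,132]],.055))
print('latch',onz(c,[[144,234]],.075))
E
python3 - <<'E'
import cv2
t=cv2.imread('pics/top0.png')
cv2.imwrite('pics/tc2.png',cv2.resize(t[155:250,115:180],None,fx=6,fy=6,interpolation=0))
cv2.imwrite('pics/tc3.png',cv2.resize(t[125:235,200:300],None,fx=5,fy=5,interpolation=0))
E
```

```text
[123  59  47   9 123] [145.59349593  63.22764228]
[171  58 123  16 807] [239.68649318  65.13878563]
[295  61  25  13 112] [308.49107143  66.39285714]
[158  67   9   4  17] [162.17647059  69.11764706]
[224  68  10   5  16] [228.5     70.1875]
[119  74  10   3  16] [123.625   75.0625]
[224 113  63   8 204] [257.23039216 117.38235294]
[287 113  12   4  27] [291.92592593 114.44444444]
[115 115  51   6 162] [138.39506173 117.84567901]
[225 161  18   9  50] [233.18 164.9 ]
[ 125  165   49   73 3141] [148.94333015 200.23113658]
[234 171   6   6  26] [236.5 173.5]
[238 187  12  11  85] [243.63529412 192.09411765]
[306 196   8  11  23] [309.52173913 200.95652174]
[289 209   8   8  40] [292.875 212.6  ]
[251 218   8   5  23] [254.34782609 220.        ]
((148.70384216308594, 201.0709228515625), (45.506866455078125, 72.08502197265625), 2.7927021980285645)
case@70 [[124.221344 235.96202 ]
 [127.73352  163.9626  ]
 [173.18634  166.17982 ]
 [169.67416  238.17924 ]] [[0.42420198 0.39593898 0.07      ]
 [0.6536384  0.39649948 0.07      ]
 [0.64801964 0.24997122 0.07      ]
 [0.419236   0.25275455 0.07      ]]
guard front/collar/butt [[ 0.66990171  0.0557944   0.026     ]
 [ 0.57283627  0.02445998  0.026     ]
 [ 0.47597249 -0.01283664  0.026     ]]
734
[0.57420027 0.02419929] [[-0.94725364 -0.32048484]
 [-0.32048484  0.94725364]] [1.81791704 0.59535209]
strip [[ 0.73050615  0.4098862   0.        ]
 [ 0.74248659  0.00480024  0.        ]
 [ 0.75702482 -0.40996837  0.        ]] [[ 0.74686919  0.39276786  0.055     ]
 [ 0.77594497 -0.38141151  0.055     ]]
latch [[0.43119354 0.33237292 0.075     ]]
```

View pics/tc2.png

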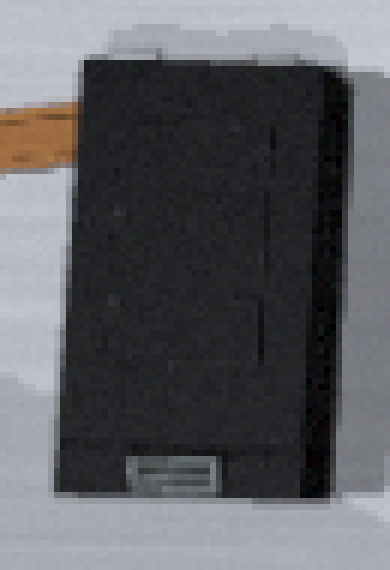

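View pics/tc3.png

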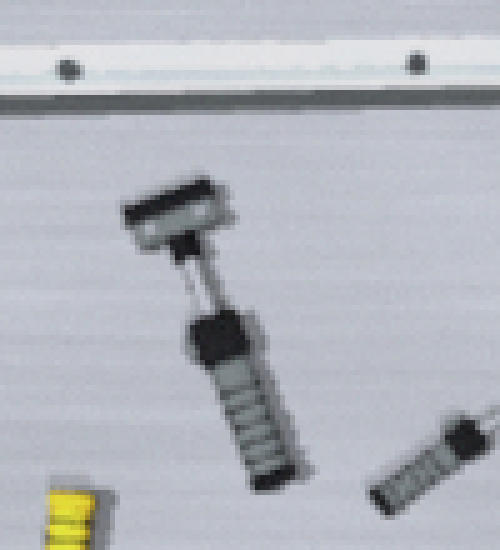

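```bash
python3 - <<'E'
from h import *
c=calibration('top')
P=onz(c,[[128,165],[124.2,237],[168.7,166.3],[165,237.5]],.07);print(P)
print(P[0]-P[1],P[2]-P[3],P[0]-P[2])
for d in(P[0]-P[1],P[2]-P[3]): print(np.degrees(np.arctan2(d[1],d[0])),np.linalg.norm(d))
print('paddle ctr, inner edge',onz(c,[[143.7,234.3],[143.7,231.2]],.077))
# scene cross check: box top corners
s=cv2.imread('pics/scene0.png');cs=calibration('scene')
f=lambda x,y:(190+x/3.8,110+y/3.8)
print(onz(cs,[f(578,30),f(458,85),f(722,203),f(585,300)],.07))
print('guardfront',onz(cs,[f(410,400),f(400,412)],.016),'butt',onz(cs,[f(220,282)],.02), 'collar top',onz(cs,[f(312,335)],.032),'strip',onz(cs,[f(785,262)],.055))
print('jar,saucer',onz(c,[[421,242]],.125),onz(c,[[87,244]],.02))
print('closed grip: ',)
E
```

```text
[[0.65026375 0.39545253 0.07      ]
 [0.4209675  0.39585307 0.07      ]
 [0.64746237 0.26433435 0.07      ]
 [0.42116114 0.26747294 0.07      ]]
[ 0.22929625 -0.00040054  0.        ] [ 0.22630123 -0.00313859  0.        ] [0.00280138 0.13111818 0.        ]
-0.10008479747777052 0.22929660116286416
-0.7945892617595838 0.2263229923718475
paddle ctr, inner edge [[0.43025468 0.33268212 0.077     ]
 [0.43986142 0.33308747 0.077     ]]
[[0.42941741 0.39720876 0.07      ]
 [0.43169073 0.26226597 0.07      ]
 [0.65967109 0.38839309 0.07      ]
 [0.6849413  0.2245087  0.07      ]]
guardfront [[0.66866122 0.06593057 0.016     ]
 [0.67452999 0.05242657 0.016     ]] butt [[ 0.48587559 -0.01512552  0.02      ]] collar top [[0.58055203 0.02211682 0.032     ]] strip [[0.73033467 0.40621413 0.055     ]]
jar,saucer [[ 0.41404116 -0.51866305  0.125     ]] [[0.39574437 0.53555176 0.02      ]]
closed grip:
```

```bash
python3 -m crank '[[-50,-20,12,0,0,0,0],[-50,-20,12,0,0,0,0],[-50,-20,12,0,0,0,0],[-50,-20,12,0,0,0,0],[-50,-20,12,0,0,0,0],[-49,-21,12,0,0,0,0],[0,0,0,0,0,-9.2,0],[0,0,0,0,0,-9.2,0]]' 30; python3 - <<'E'
from h import *
s,Rm=state();print(s['tcp_pos'],Rm)
cv2.imwrite('pics/w1.png',read_camera('wrist'))
c=calibration('wrist'); np.save('w1.npy',[c],allow_pickle=True)
E
```

```text
clock: 1.15
tcp_pos: [0.4319, 0.33, 0.332]
orientation: [-0.001, 0.005, 1.0, -0.0]
wrist_force: [0.1, -0.1, -0.0]
finger_gap: 0.0
[0.43189837 0.32999311 0.33200781] [[-9.99953085e-01  9.60376737e-03 -1.26319551e-03]
 [ 9.60445080e-03  9.99953733e-01 -5.36078092e-04]
 [ 1.25798869e-03 -5.48185241e-04 -9.99999058e-01]]
```

View pics/w1.png

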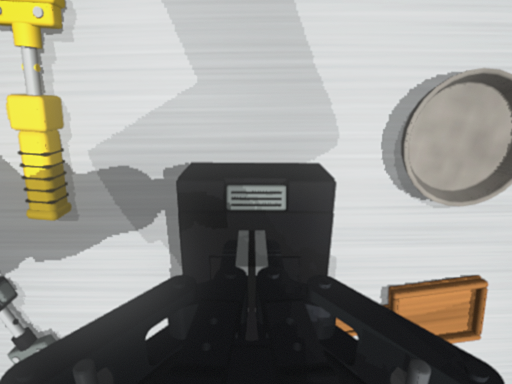

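The wrist view shows the paddle at (227..286, 185..210) and the front edge of the case at about row 164. The fingers are shut, just below in the picture.

```bash
python3 - <<'E'
from h import *
c=np.load('w1.npy',allow_pickle=True)[0]
print('inner edge z.079',onz(c,[[227,210.5],[287,210.5]],.079))
print('outer edge z.07',onz(c,[[226,185],[286,185]],.070))
print('housing front z.066',onz(c,[[190,164],[323,164]],.066))
print('sides z.066',onz(c,[[178,185],[335,185]],.066))
print('seam', onz(c,[[180,208],[334,208]],.068))
im=cv2.imread('pics/w1.png');cv2.imwrite('pics/w1c.png',cv2.resize(im[140:290,150:360],None,fx=3.8,fy=3.8,interpolation=2))
E
```

```text
inner edge z.079 [[0.44328144 0.31055215 0.079     ]
 [0.44342465 0.358537   0.079     ]]
outer edge z.07 [[0.42470546 0.30955522 0.07      ]
 [0.42484904 0.3581307  0.07      ]]
housing front z.066 [[0.40812443 0.28063239 0.066     ]
 [0.40843965 0.3879387  0.066     ]]
sides z.066 [[0.425804   0.26955983 0.066     ]
 [0.42618672 0.39908927 0.066     ]]
seam [[0.44535506 0.27019428 0.068     ]
 [0.44574008 0.39931358 0.068     ]]
```

View pics/w1c.png

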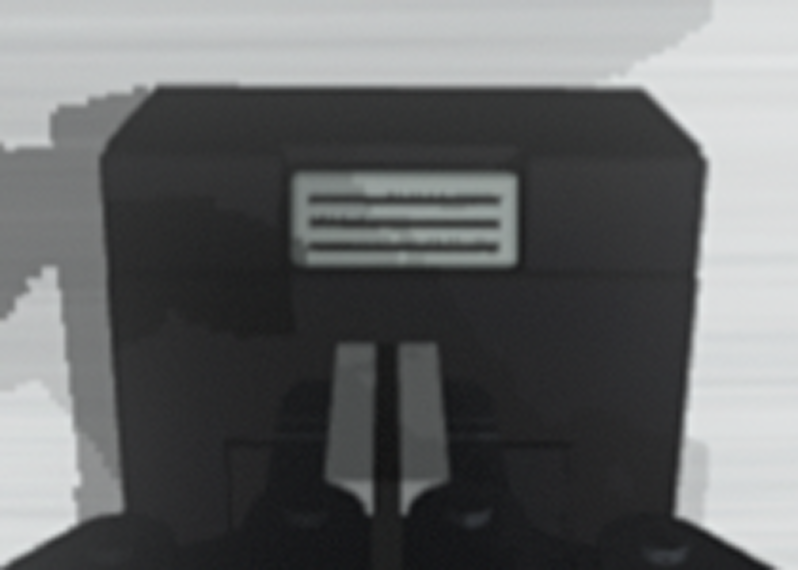

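```bash
python3 -m crank '[[-1,4.5,20,0,0,0,0],[0,0,20,0,0,0,0],[0,0,20,0,0,0,0],[0,0,15,0,0,0,0],[0,0,2,0,0,0,0],[0,0,2,0,0,0,0],[0,0,1.5,0,0,0,0],[0,0,1,0,0,0,0]]'
```

```text
clock: 2.2
tcp_pos: [0.4325, 0.3356, 0.2517]
orientation: [0.0, 0.006, 1.0, 0.0]
wrist_force: [-0.0, 1.0, 0.5]
finger_gap: -0.0004
```

```bash
python3 -m crank '[[0,0,1,0,0,0,0],[0,0,1,0,0,0,0],[0,0,1,0,0,0,0],[0,0,0.5,0,0,0,0],[0,0,0.5,0,0,0,0],[0,0,0,0,0,0,0],[0,0,0,0,0,0,0],[0,0,0,0,0,0,0]]'; python3 - <<'E'
from h import *
cv2.imwrite('pics/s2.png',read_camera('scene'))
E
```

```text
clock: 3.2
tcp_pos: [0.4336, 0.3357, 0.2486]
orientation: [0.002, 0.007, 1.0, 0.001]
wrist_force: [1.7, -1.2, 5.6]
finger_gap: -0.0001
```

View pics/s2.png

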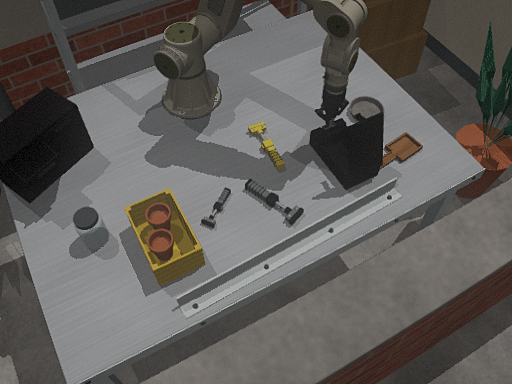

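```bash
python3 -m crank '[[0,0,-30,0,0,0,0],[0,0,-30,0,0,0,0],[-28.5,-41.4,0,0,0,0,0.5],[-28.5,-41.4,0,0,0,0,1],[-28.5,-41.4,0,0,0,0,1],[-28.5,-41.4,0,0,0,0,1],[-28.5,-41.4,0,0,0,0,1],[-28.5,-41.4,0,0,0,0,1]]'
python3 -m crank '[[-28.5,-41.4,0,0,0,0,1],[0,0,0,0,0,-10,1],[0,0,0,0,0,-9.5,1],[0,0,0,0,0,0,1],[0,0,0,0,0,0,1],[0,0,0,0,0,0,1],[0,0,0,0,0,0,1],[0,0,0,0,0,0,1]]'
python3 - <<'E'
from h import *
s,Rm=state();print(s['tcp_pos'],Rm)
cv2.imwrite('pics/w3.png',read_camera('wrist'))
c=calibration('wrist'); np.save('w3.npy',[c],allow_pickle=True)
cv2.imwrite('pics/s3.png',read_camera('scene'))
E
```

```text
clock: 4.25
tcp_pos: [0.6008, 0.0835, 0.307]
orientation: [-0.0, 0.006, 1.0, 0.0]
wrist_force: [0.4, 0.7, 0.1]
finger_gap: 0.0855
clock: 5.25
tcp_pos: [0.6281, 0.0433, 0.3073]
orientation: [0.0, -0.163, 0.987, 0.0]
wrist_force: [0.3, -0.6, -0.4]
finger_gap: 0.0854
[0.62811301 0.04333925 0.30725995] [[-9.46842231e-01 -3.21698260e-01  1.36802012e-04]
 [-3.21698253e-01  9.46842241e-01  6.72777409e-05]
 [-1.51173056e-04  1.96924380e-05 -9.99999988e-01]]
```

View pics/w3.png

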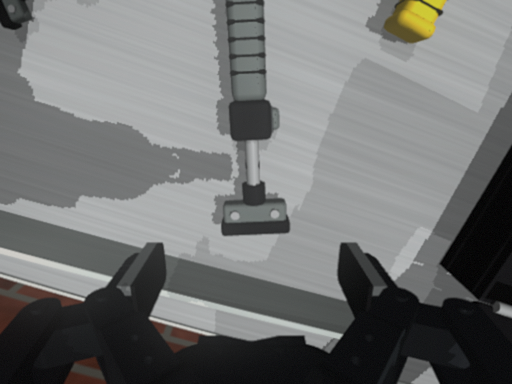

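View pics/s3.png

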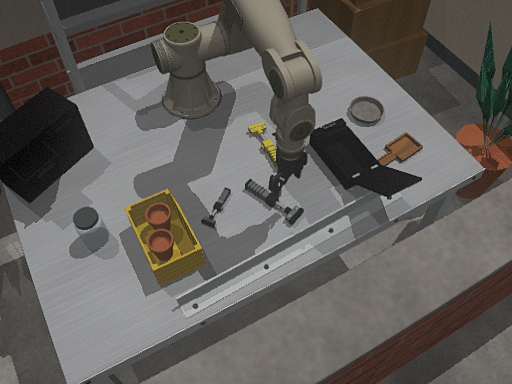

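The scene shows the lid fully open. In the wrist view the collar is at (230..272, 100..139), the button on its right (tool +y) at (276,118), and the guard front edge at row 235.

```bash
python3 - <<'E'
from h import *
c=np.load('w3.npy',allow_pickle=True)[0]
E=c['extrinsics'];print('cam',-E[:3,:3].T@E[:3,3])
A=onz(c,[[231.5,120],[272,120],[251,120]],.032);print('collar',A,np.linalg.norm(A[0]-A[1]))
print(onz(c,[[251,100],[251,139]],.032))
G=onz(c,[[222.5,234.5],[289,232.5]],.016);print('guard front edge',G,np.linalg.norm(G[0]-G[1]));d=G[1]-G[0];print(np.degrees(np.arctan2(-d[0],d[1])))
print('ferrule/collar axis',onz(c,[[251.5,145],[255,186],[246,4]],.016))
T=onz(c,[[0,251],[128,276],[330,335]],0);print('strip foot',T)
T=onz(c,[[0,276],[210,332]],0.055);print('strip top?',T)
im=cv2.imread('pics/w3.png');cv2.imwrite('pics/w3c.png',cv2.resize(im[80:250,190:330],None,fx=3.5,fy=3.5,interpolation=2))
E
```

```text
cam [0.55476029 0.01813415 0.27642127]
collar [[0.57921996 0.00970189 0.032     ]
 [0.56874835 0.04041936 0.032     ]
 [0.57418501 0.02449404 0.032     ]] 0.03245331766445691
[[0.55956602 0.01951571 0.032     ]
 [0.58858359 0.02939724 0.032     ]]
guard front edge [[0.68640779 0.03371569 0.016     ]
 [0.66378272 0.09354153 0.016     ]] 0.06396112192905401
20.715728049165616
ferrule/collar axis [[ 0.59561788  0.03223791  0.016     ]
 [ 0.63012114  0.04737906  0.016     ]
 [ 0.49326827 -0.00715687  0.016     ]]
strip foot [[ 0.79099292 -0.1844431   0.        ]
 [ 0.77508292 -0.04736654  0.        ]
 [ 0.77801139  0.19087597  0.        ]]
strip top? [[ 0.7697498  -0.14253428  0.055     ]
 [ 0.76599409  0.04974293  0.055     ]]
```

View pics/w3c.png

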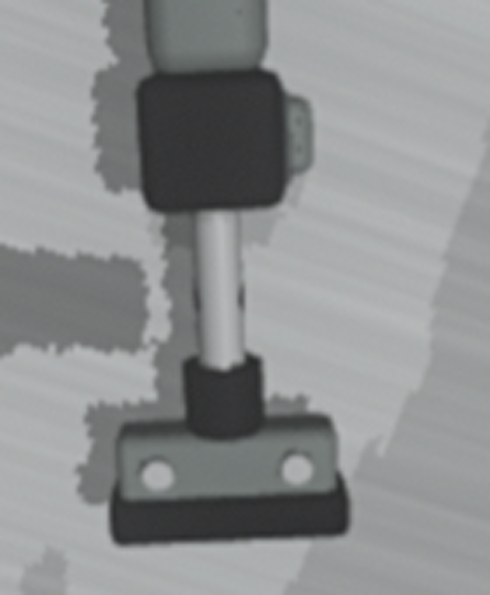

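```bash
python3 -m crank '[[28,1,0,0,0,0,1],[27.5,1,0,0,0,-2,1],[0,0,25,0,0,0,1],[0,0,25,0,0,0,1],[0,0,25,0,0,0,1],[0,0,25,0,0,0,1],[0,0,18,0,0,0,1],[0,0,0,0,0,0,1]]' 30
python3 - <<'E'
from h import *
s,Rm=state();print(s['tcp_pos'],Rm)
cv2.imwrite('pics/w4.png',read_camera('wrist'))
E
```

```text
clock: 6.35
tcp_pos: [0.5741, 0.0273, 0.1878]
orientation: [-0.002, -0.18, 0.984, 0.0]
wrist_force: [-0.5, -0.5, 0.5]
finger_gap: 0.0856
[0.57410028 0.02731472 0.18782111] [[-9.35034673e-01 -3.54542212e-01 -3.15902637e-03]
 [-3.54545137e-01  9.35038815e-01  4.01002222e-04]
 [ 2.81164006e-03  1.49496842e-03 -9.99994930e-01]]
```

View pics/w4.png

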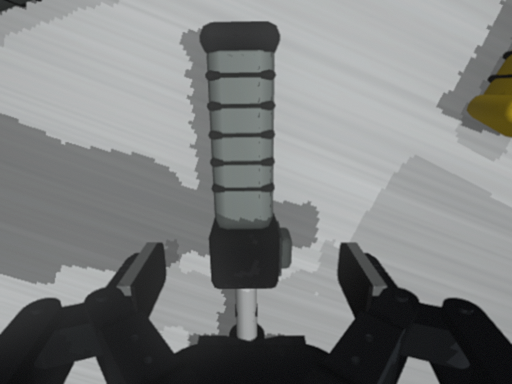

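```bash
python3 -m crank '[[0,0,7,0,0,0,1],[0,0,7,0,0,0,1],[0,0,0,0,0,0,0],[0,0,0,0,0,0,0],[0,0,0,0,0,0,0],[0,0,0,0,0,0,0],[0,0,0,0,0,0,0],[0,0,0,0,0,0,0]]' 40
python3 - <<'E'
from h import *
s,Rm=state();print(s['tcp_pos'],Rm)
cv2.imwrite('pics/w5.png',read_camera('wrist'))
np.save('w5.npy',[calibration('wrist')],allow_pickle=True)
E
```

```text
clock: 7.4
tcp_pos: [0.5755, 0.0268, 0.1764]
orientation: [0.001, -0.18, 0.984, -0.001]
wrist_force: [-1.8, -3.3, 6.3]
finger_gap: 0.0339
[0.57545079 0.02677738 0.17639754] [[-0.93511326 -0.35434424  0.00183084]
 [-0.35434677  0.93511318 -0.00130824]
 [-0.00124848 -0.00187211 -0.99999747]]
```

View pics/w5.png

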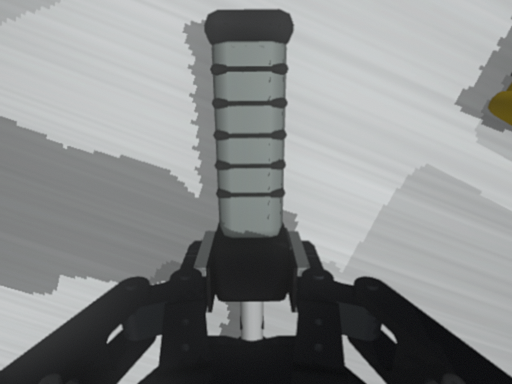

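```bash
python3 -m crank '[[0,0,-5,0,0,0,0],[0,0,0,0,0,9.4,0],[0,0,0,0,0,9.4,0],[-10,0,0,0,0,0,0],[-10,0,0,0,0,0,0],[-10,0,0,0,0,0,0],[-8,0,0,0,0,0,0],[0,0,0,0,0,0,0]]'
python3 - <<'E'
from h import *
s,Rm=state();print(s['tcp_pos'],Rm)
cv2.imwrite('pics/w6.png',read_camera('wrist'))
t=read_camera('top');cv2.imwrite('pics/t6.png',cv2.resize(t[125:235,150:300],None,fx=5,fy=5,interpolation=2))
E
```

```text
clock: 8.45
tcp_pos: [0.6137, 0.0285, 0.1801]
orientation: [0.0, -0.017, 1.0, 0.0]
wrist_force: [-0.6, -0.1, -1.8]
finger_gap: 0.0338
[0.6136961  0.02853012 0.18009126] [[-9.99389598e-01 -3.49308067e-02  5.18901280e-04]
 [-3.49307930e-02  9.99389733e-01  3.54342256e-05]
 [-5.19822358e-04  1.72869633e-05 -9.99999865e-01]]
```

View pics/w6.png

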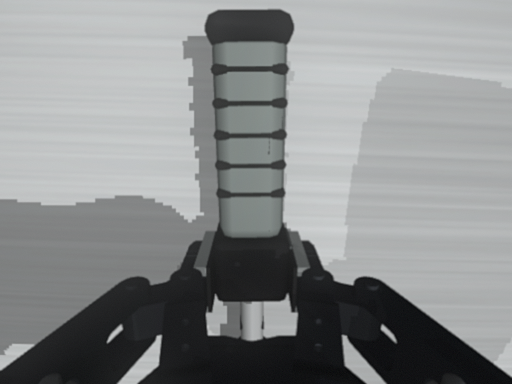

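View pics/t6.png

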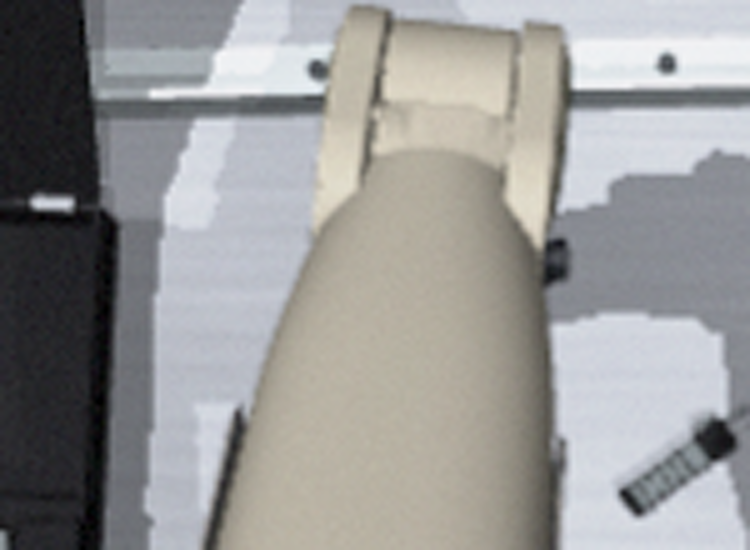

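```bash
python3 -m crank '[[-5,0,0,0,0,0,0],[-5,0,0,0,0,0,0],[-5,0,0,0,0,0,0],[-4,0,0,0,0,0,0],[-3,0,0,0,0,0,0],[-3,0,0,0,0,0,0],[-3,0,0,0,0,0,0],[-3,0,0,0,0,0,0]]'
```

```text
clock: 9.55
tcp_pos: [0.6439, 0.0297, 0.18]
orientation: [-0.0, -0.017, 1.0, 0.0]
wrist_force: [-3.2, 0.6, -1.4]
finger_gap: 0.0338
```

```bash
python3 -m crank '[[-3.5,0,0,0,0,0,0],[-3.5,0,0,0,0,0,0],[-3.5,0,0,0,0,0,0],[-3.5,0,0,0,0,0,0],[-3.5,0,0,0,0,0,0],[-3.5,0,0,0,0,0,0],[-2,0,0,0,0,0,0],[-2,0,0,0,0,0,0]]'
```

```text
clock: 10.55
tcp_pos: [0.669, 0.0306, 0.1801]
orientation: [-0.0, -0.017, 1.0, 0.0]
wrist_force: [-2.5, 1.3, -2.2]
finger_gap: 0.0335
```

```bash
python3 -m crank '[[-2,0,0,0,0,0,0],[-1,0,0,0,0,0,0],[-1,0,0,0,0,0,0],[-1,0,0,0,0,0,0],[-1,0,0,0,0,0,0],[-1,0,0,0,0,0,0],[-1,0,0,0,0,0,0],[0,0,0,0,0,0,0]]'
```

```text
clock: 11.55
tcp_pos: [0.6729, 0.0309, 0.1788]
orientation: [-0.006, -0.017, 1.0, 0.0]
wrist_force: [-16.0, 0.1, 2.9]
finger_gap: 0.0336
```

```bash
python3 -m crank '[[2,0,2,0,0,0,0],[1.5,0,2,0,0,0,0],[0,0,0,0,0,0,0],[0,0,0,0,0,0,0.75],[0,0,0,0,0,0,0.75],[0,0,0,0,0,0,0.75],[0,0,0,0,0,0,0.75],[0,0,0,0,0,0,0.75]]'
python3 - <<'E'
from h import *
s,Rm=state();print(s['tcp_pos'],Rm)
cv2.imwrite('pics/w7.png',read_camera('wrist'))
E
```

```text
clock: 12.55
tcp_pos: [0.6736, 0.0306, 0.1763]
orientation: [0.0, -0.017, 1.0, 0.0]
wrist_force: [-0.2, -1.0, -0.1]
finger_gap: 0.0638
[0.67360172 0.03057022 0.17629178] [[-9.99405472e-01 -3.44735503e-02  5.25800146e-04]
 [-3.44735503e-02  9.99405610e-01  9.22228547e-06]
 [-5.25805541e-04 -8.90939521e-06 -9.99999862e-01]]
```

View pics/w7.png

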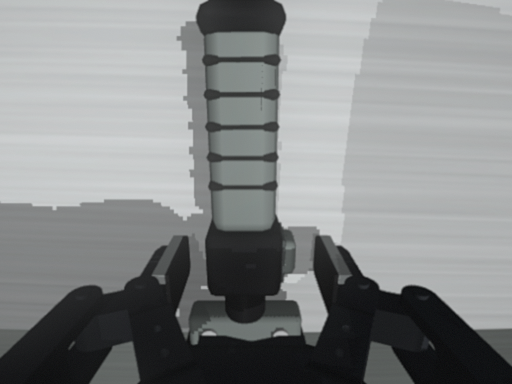

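The button stands out about 14 px (≈6.5 mm, against 7 mm at rest) and the ferrule is against the collar. I'll regrip on the ribbed grip, behind the button.

```bash
python3 -m crank '[[16,-1.5,0,0,0,0,0.75],[16,-1,0,0,0,0,0.75],[0,0,0,0,0,0,0],[0,0,0,0,0,0,0],[0,0,0,0,0,0,0],[0,0,0,0,0,0,0],[0,0,0,0,0,0,0],[0,0,-5,0,0,0,0]]' 50
python3 - <<'E'
from h import *
s,Rm=state();print(s['tcp_pos'],Rm)
cv2.imwrite('pics/w8.png',read_camera('wrist'))
E
```

```text
clock: 13.6
tcp_pos: [0.6411, 0.0271, 0.1804]
orientation: [-0.001, -0.017, 1.0, 0.0]
wrist_force: [-0.2, 1.0, -2.2]
finger_gap: 0.0275
[0.64107898 0.02710092 0.1803762 ] [[-9.99402982e-01 -3.45034389e-02 -1.78667932e-03]
 [-3.45042095e-02  9.99404472e-01  4.02247464e-04]
 [ 1.77173638e-03  4.63655273e-04 -9.99998323e-01]]
```

View pics/w8.png

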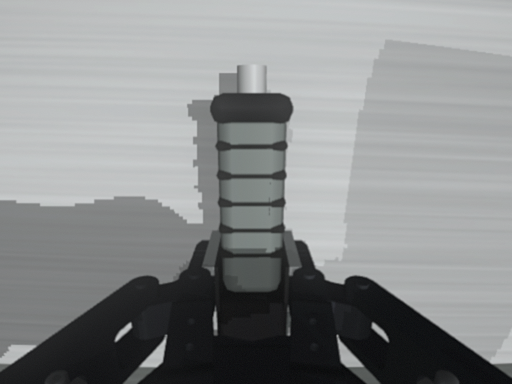

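A piece of the tube seems to stick out behind the butt, at (237..267, 66..95). I'll measure it before lowering into the case.

```bash
python3 -m crank '[[0,0,-30,0,0,0,0],[0,0,-30,0,0,0,0],[0,0,-20,0,0,0,0],[0,0,0,0,0,0,0],[0,0,0,0,0,0,0],[0,0,0,0,0,0,0],[0,0,0,0,0,0,0],[0,0,0,0,0,0,0]]'
python3 - <<'E'
from h import *
s,Rm=state();print(s['tcp_pos'],s['wrist_force'],s['finger_gap'])
c=calibration('wrist');im=read_camera('wrist')
cv2.imwrite('pics/w9.png',im)
np.save('w9.npy',[c,s['tcp_pos'],Rm],allow_pickle=True)
cv2.imwrite('pics/w9c.png',cv2.resize(im[20:300,160:340],None,fx=2.1,fy=2.1,interpolation=2))
t=read_camera('scene');cv2.imwrite('pics/s9.png',t);cv2.imwrite('pics/s9c.png',cv2.resize(t[110:240,230:430],None,fx=4,fy=4,interpolation=2))
E
```

```text
clock: 14.65
tcp_pos: [0.6414, 0.027, 0.2607]
orientation: [-0.0, -0.017, 1.0, 0.0]
wrist_force: [0.0, -0.0, -2.0]
finger_gap: 0.027
[0.64139857 0.02701819 0.26066306] [ 0.02662242 -0.04356434 -1.99601055] 0.027035976395839066Traceback (most recent call last):
  File "<stdin>", line 5, in <module>
    arr = np.asanyarray(arr)
ValueError: setting an array element with a sequence. The requested array has an inhomogeneous shape after 1 dimensions. The detected shape was (3,) + inhomogeneous part.
```

```bash

python3 - <<'E'
from h import *
s,Rm=state()
c=calibration('wrist');np.save('w9.npy',[c],allow_pickle=True)
im=cv2.imread('pics/w9.png')
cv2.imwrite('pics/w9c.png',cv2.resize(im[20:300,160:340],None,fx=2.1,fy=2.1,interpolation=2))
t=read_camera('scene');cv2.imwrite('pics/s9.png',t);cv2.imwrite('pics/s9c.png',cv2.resize(t[110:240,230:430],None,fx=4,fy=4,interpolation=2))
E
```

```text
(no output)
```

View pics/w9c.png

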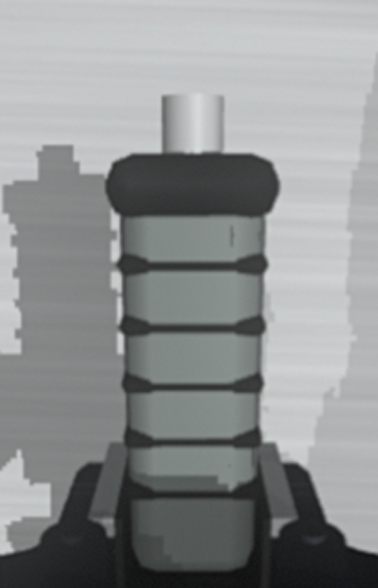

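View pics/s9c.png

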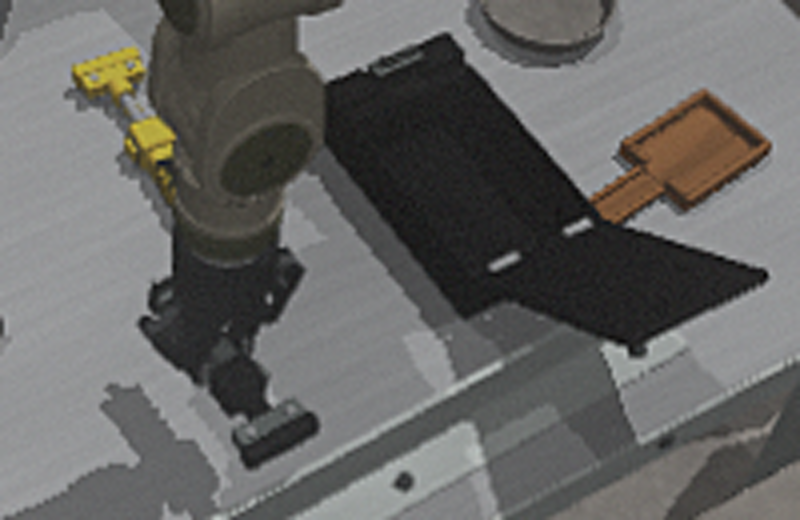

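```bash

python3 - <<'E'
from h import *
c=np.load('w9.npy',allow_pickle=True)[0]
E=c['extrinsics'];print('cam',-E[:3,:3].T@E[:3,3])
f=lambda x,y:(160+x/2.1,20+y/2.1)
for z in(.1004,.1064): print('tube end',onz(c,[f(193,95)],z))
for z in(.1164,.1004): print('butt rear',onz(c,[f(193,153)],z))
print('butt front',onz(c,[f(193,214)],.1164))
print('tube width',onz(c,[f(162,105),f(224,105)],.1004),'butt w',onz(c,[f(107,185),f(279,185)],.105))
s,Rm=state();print(s['tcp_pos'],Rm)
E
```

```text
cam [0.56397853 0.02416388 0.2300453 ]
tube end [[0.55297797 0.02399266 0.1004    ]]
tube end [[0.55348708 0.02400058 0.1064    ]]
butt rear [[0.56372152 0.02435186 0.1164    ]]
butt rear [[0.56368534 0.02437833 0.1004    ]]
butt front [[0.57409507 0.02472563 0.1164    ]]
tube width [[0.55499805 0.01806707 0.1004    ]
 [0.55457263 0.03004845 0.1004    ]] butt w [[0.57018067 0.00798601 0.105     ]
 [0.56900198 0.04118043 0.105     ]]
[0.64145562 0.02703002 0.26096464] [[-9.99405660e-01 -3.44705793e-02 -3.26296566e-04]
 [-3.44706239e-02  9.99405703e-01  1.32002208e-04]
 [ 3.21552456e-04  1.43171400e-04 -9.99999938e-01]]
```

The tube really does stick out 11 mm behind the butt (width 12 mm, as given), so the tool's full length is about 181 mm in a 186 mm compartment. It needs centring to about 2 mm. I'll move it over the case and measure the rim.

```bash
python3 -m crank '[[42,0,0,0,0,0,0],[41.5,0,-5,0,0,2.2,0],[0,50,0,0,0,0,0],[0,50,0,0,0,0,0],[0,50,0,0,0,0,0],[0,50,0,0,0,0,0],[0,50,0,0,0,0,0],[0,40,0,0,0,0,0]]' 
python3 -m crank '[[0,20,0,0,0,0,0],[0,0,0,0,0,0,0],[0,0,0,0,0,0,0],[0,0,0,0,0,0,0],[0,0,0,0,0,0,0],[0,0,0,0,0,0,0],[0,0,0,0,0,0,0],[0,0,0,0,0,0,0]]' 
python3 - <<'E'
from h import *
s,Rm=state();print(s['tcp_pos'],Rm,s['wrist_force'],s['finger_gap'])
c=calibration('wrist');im=read_camera('wrist')
cv2.imwrite('pics/w10.png',im)
np.save('w10.npy',[c],allow_pickle=True)
cv2.imwrite('pics/w10c.png',cv2.resize(im[0:300,110:390],None,fx=2,fy=2,interpolation=2))
cv2.imwrite('pics/s10.png',read_camera('scene'))
E
```

```text
clock: 15.75
tcp_pos: [0.5589, 0.3162, 0.2664]
orientation: [0.0, 0.001, 1.0, 0.0]
wrist_force: [1.0, -0.5, -2.5]
finger_gap: 0.0274
clock: 16.75
tcp_pos: [0.5593, 0.3341, 0.2663]
orientation: [0.0, 0.002, 1.0, 0.0]
wrist_force: [-0.4, -0.2, -1.2]
finger_gap: 0.0274
[0.55928581 0.33410136 0.26625226] [[-9.99992090e-01  3.97608989e-03  1.06873368e-04]
 [ 3.97609895e-03  9.99992092e-01  8.47086702e-05]
 [-1.06535713e-04  8.51329392e-05 -9.99999991e-01]] [-0.43840119 -0.16564799 -1.1977332 ] 0.027401102398318954
```

View pics/w10c.png

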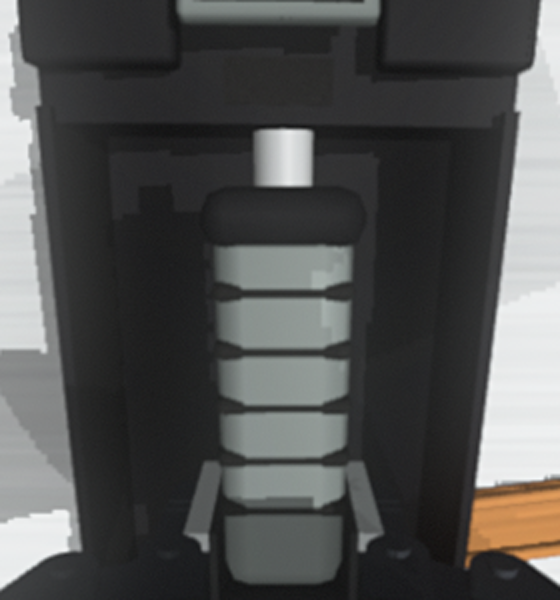

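View pics/s10.png

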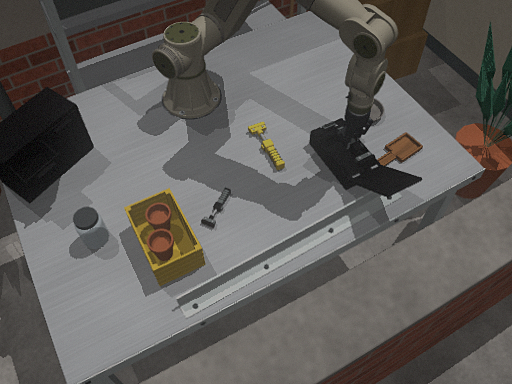

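```bash

python3 - <<'E'
from h import *
c=np.load('w10.npy',allow_pickle=True)[0]
f=lambda x,y:(110+x/2,y/2)
print('paddle inner .079',onz(c,[f(180,23),f(379,23)],.079))
print('rim inner .060',onz(c,[f(105,124),f(440,124)],.060), onz(c,[f(105,139)],.060))
print('side walls out',onz(c,[f(38,110),f(517,114)],.060))
print('side walls in',onz(c,[f(62,150),f(490,150)],.060))
zu=.0899;print('tube end',onz(c,[f(284,129)],zu+.016),'butt rear',onz(c,[f(284,186)],zu+.03))
im=cv2.imread('pics/w10.png')[0:110,140:370]; im=np.clip(im.astype(float)*3,0,255).astype(np.uint8)
cv2.imwrite('pics/w10d.png',cv2.resize(im,None,fx=3.4,fy=3.4,interpolation=2))
E
```

```text
paddle inner .079 [[0.44491775 0.31034351 0.079     ]
 [0.44506598 0.3567914  0.079     ]]
rim inner .060 [[0.4650313  0.28566247 0.06      ]
 [0.46534212 0.3772402  0.06      ]] [[0.46888792 0.28533249 0.06      ]]
side walls out [[0.46125581 0.2676095  0.06      ]
 [0.46268898 0.39815956 0.06      ]]
side walls in [[0.47162492 0.2731127  0.06      ]
 [0.4720066  0.39161161 0.06      ]]
tube end [[0.47059349 0.33450713 0.1059    ]] butt rear [[0.48164884 0.33445425 0.1199    ]]
```

View pics/w10d.png

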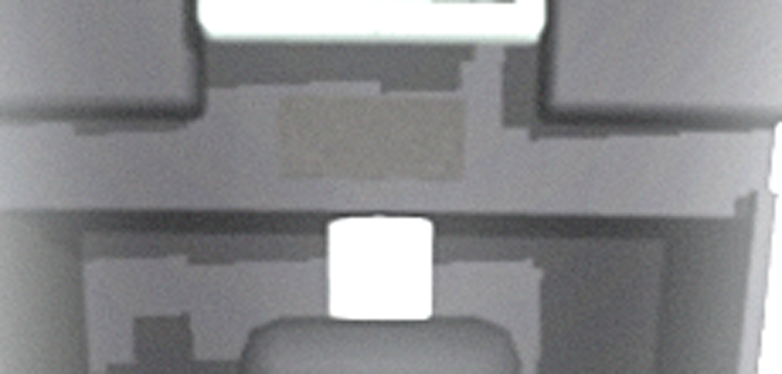

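```bash
python3 -m crank '[[2.5,-1,0,0,0,0,0],[0,0,20,0,0,0,0],[0,0,20,0,0,0,0],[0,0,15,0,0,0,0],[0,0,10,0,0,0,0],[0,0,8,0,0,0,0],[0,0,5,0,0,0,0],[0,0,0,0,0,0,0]]' 
python3 - <<'E'
from h import *
s,Rm=state();print(s['tcp_pos'],s['wrist_force'],s['finger_gap'])
im=read_camera('wrist')
cv2.imwrite('pics/w11.png',np.clip(im[0:300,110:390].astype(float)*2,0,255).astype(np.uint8).repeat(2,0).repeat(2,1))
E
```

```text
clock: 17.85
tcp_pos: [0.5568, 0.3331, 0.1881]
orientation: [-0.0, 0.002, 1.0, -0.0]
wrist_force: [0.6, 1.1, -1.6]
finger_gap: 0.0271
[0.55675013 0.33313301 0.18807189] [ 0.64289138  1.10139165 -1.56454575] 0.027099671175202508
```

View pics/w11.png

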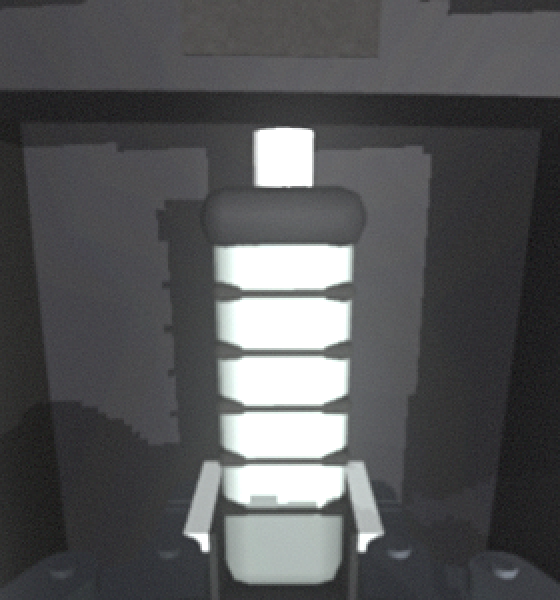

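It's inside the compartment with no side forces, about 7 mm above the floor. Next: down onto the floor and release.

```bash
python3 -m crank '[[0,0,3,0,0,0,0],[0,0,2,0,0,0,0],[0,0,1.5,0,0,0,0],[0,0,0.5,0,0,0,0],[0,0,0,0,0,0,0],[0,0,0,0,0,0,0.55],[0,0,0,0,0,0,0.55],[0,0,0,0,0,0,0.55]]' 
python3 - <<'E'
from h import *
s,Rm=state();print(s['tcp_pos'],s['wrist_force'],s['finger_gap'])
im=read_camera('wrist')
cv2.imwrite('pics/w12.png',np.clip(im[0:300,110:390].astype(float)*2,0,255).astype(np.uint8).repeat(2,0).repeat(2,1))
E
```

```text
clock: 18.9
tcp_pos: [0.5569, 0.3332, 0.1812]
orientation: [0.0, 0.002, 1.0, 0.0]
wrist_force: [-0.2, 0.5, 0.3]
finger_gap: 0.0469
[0.55688261 0.3331936  0.18119331] [-0.23061396  0.47527362  0.32490773] 0.04690361196259853
```

View pics/w12.png

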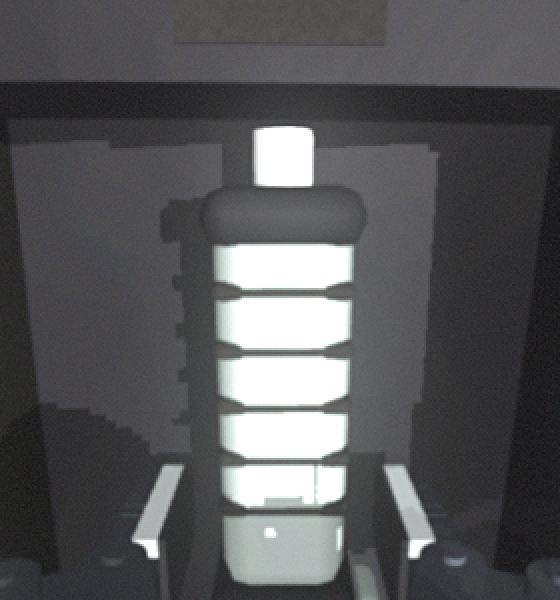

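```bash
python3 -m crank '[[0,0,-20,0,0,0,0.55],[0,0,-30,0,0,0,0.55],[0,0,-40,0,0,0,0.55],[0,0,-50,0,0,0,0.55],[0,0,-50,0,0,0,0.55],[-35,0,-20,0,0,0,0.55],[-35,0,0,0,0,0,0.55],[0,0,0,0,0,0,0.55]]' 
python3 - <<'E'
from h import *
s,Rm=state();print(s['tcp_pos'],s['wrist_force'],s['finger_gap'])
c=calibration('wrist');np.save('w13.npy',[c],allow_pickle=True)
im=read_camera('wrist');cv2.imwrite('pics/w13raw.png',im)
cv2.imwrite('pics/w13.png',np.clip(im.astype(float)*1.8,0,255).astype(np.uint8))
cv2.imwrite('pics/s13.png',read_camera('scene'));cv2.imwrite('pics/t13.png',read_camera('top'))
E
```

```text
clock: 19.95
tcp_pos: [0.6288, 0.3323, 0.3902]
orientation: [0.0, 0.003, 1.0, -0.0]
wrist_force: [0.3, 0.5, -0.7]
finger_gap: 0.0471
[0.6287508  0.33232186 0.39015562] [ 0.28714017  0.49495904 -0.7478841 ] 0.047069097582457156
```

View pics/w13.png

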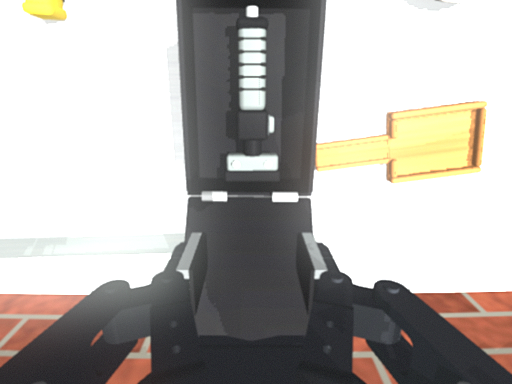

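View pics/s13.png

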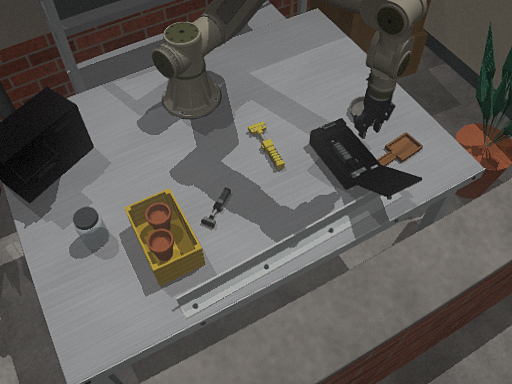

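```bash

python3 - <<'E'
from h import *
c=np.load('w13.npy',allow_pickle=True)[0]
im=cv2.imread('pics/w13raw.png')[0:210,170:340]
cv2.imwrite('pics/w13d.png',cv2.resize(np.clip(im.astype(float)*4,0,255).astype(np.uint8),None,fx=2.85,fy=2.85,interpolation=2))
print('butt rear',onz(c,[[252,18]],.035),'tube end',onz(c,[[252,7]],.021))
print('holder width',onz(c,[[227.5,163],[278.5,163]],.026),'collar width/button',onz(c,[[238,125],[267,125],[273.5,125]],.03))
E
```

```text
butt rear [[0.48090447 0.33345723 0.035     ]] tube end [[0.46784999 0.33353506 0.021     ]]
holder width [[0.62713805 0.30496376 0.026     ]
 [0.62739975 0.36310353 0.026     ]] collar width/button [[0.58412782 0.3178706  0.03      ]
 [0.58427014 0.34932581 0.03      ]
 [0.58429687 0.35637779 0.03      ]]
```

View pics/w13d.png

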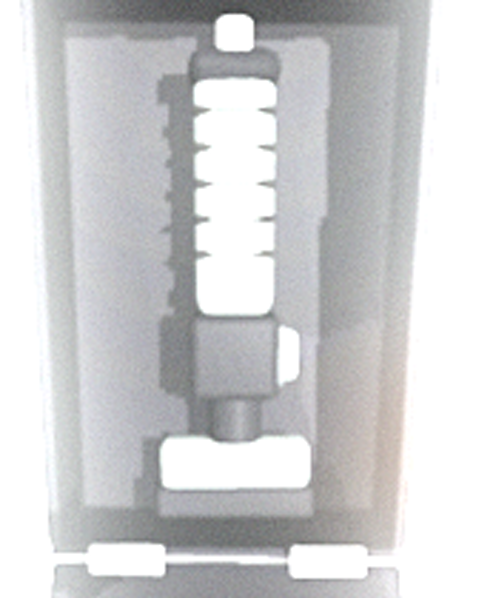

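```bash
python3 - <<'E'
from workcell import *
print(hand_in())
E
```

```text
the job is handed in; nothing more can be done
None
```

The shortened scraper is lying flat on the floor of the case with the lid open. I handed the job in at about 20 s of the 69 s allowed, and `hand_in()` reports no verdict.

**What I did**
- I pressed the latch paddle and the lid sprang fully open.
- I picked the large grey scraper, not the yellow one or the small grey one.
- I squeezed its collar button, turned it square to the back-stop and pushed the tube in about 40 mm. It stopped at about 16 N.
- I let go, took it by the ribbed grip so as not to press the button, and laid it in the case.

**Last checks**
- **Tube and button:** the ferrule is against the collar. The button stands about 7 mm proud, its rest position.
- **Position:** the butt end is at about case x -79 mm, which puts the guard front near +91 mm (limit 95). It lies level: the blade holder measures 58 mm wide at the expected height.
- **Lid:** it is open well past upright.
- **Robot:** it is clear of everything.
- **Jar, saucer and spoon rest:** the arm never touched them. The jar and spoon rest look unmoved in the last scene picture; the saucer is partly hidden behind the gripper there. I did not measure their positions again.

**What disagreed**
- The tube sticks out about 11 mm behind the butt once shortened, which the description doesn't mention. The tool is then about 181 mm long in a 186 mm compartment, so I centred it with about 2.5 mm at each end.
- The scene camera put the case up to 9 mm off the top camera at the front edge (more at the back), so I used the wrist camera instead. Its own readings of the case agreed to about 3 mm.

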